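# Tighten the port cap of an outdoor enclosure

### The job

The big round knurled cap on the outdoor enclosure is only started on its thread. Screw it down clockwise until it stops tight, then let go of it; leave the two smaller hexagonal glands beside it unturned.

Things in the scene. Friction and masses are not known exactly. Their poses are not given: they have to be found in the camera images.
- cap_mid (a point): Centre (half-way up, on the turning axis) of the big round black knurled cap, 44 mm across, 30 mm tall, on one of three ports in a row on the lid of a grey enclosure lying on the bench (180 x 340 mm, lid 60 mm high). z is up, along the axis; x follows the grey line on the cap's top. Tight, this point is 29 mm above the lid (cap's underside 14 mm); loose, up to 5 mm more. Grip any way across.
- cap (a joint): Turn of the knurled cap in rad: grows when turned clockwise seen from above, starts between 0.05 and 0.4, stops hard at 1.4 (tight). A quick thread lowers the cap by 3.5 mm per radian. It turns against about 0.12 N m of friction and stays where it is left.
- gland_a (a joint): Turn in rad of one smaller black hexagonal gland (30 mm across corners, top about 34 mm above the lid), tight already; 0 at the start, to be left alone. The ports are 105 mm apart in a row along the enclosure's long side; the cap may be on any of them, the glands are on the other two. Two flat rings, up to 8 mm tall, lie on the lid about 85 mm from the row.
- gland_b (a joint): Turn in rad of the other, identical hexagonal gland; 0 at the start, to be left alone.

How it is judged:
At the end, for the whole second after the job is handed in: The knurled cap is screwed down to within 0.18 rad (10 degrees) of its stop at 1.4 rad and no longer turns (value of joint cap above 1.22 rad and velocity of joint cap between -0.05 and 0.05 rad/s); the robot touches nothing.
It fails at once if a hexagonal gland is turned by more than 0.2 rad (value of joint any of gland_a, gland_b above 0.2 rad or value of joint any of gland_a, gland_b below -0.2 rad).
It also fails if it takes over 32 s, if anything falls off the work surface, if the arm or the gripper's body presses on something with over 40 N, if the wrist force passes 120 N, or if a joint passes its speed limit or range.

### The arm

A 7-joint arm with a two-finger parallel gripper is mounted at the origin on the work surface. World frame = base frame: x ahead of the robot, y to its left, z up, the work surface at z = 0. Lengths are in m, angles in rad, forces in N, time in s.
With the tool pointing down it reaches from about 0.425 to 0.825 m from the base axis. Payload 3.6 kg.
Tool frame: the origin (TCP) lies midway between the tips of the shut fingers; the grasp point (between the pads) lies 19 mm behind it; z points along the fingers, y is the line along which they close (so a half turn about z gives the same grasp; the last joint's range is limited). The gripper opens to 93 mm and grips with 3 to 60 N. Pads are 15 mm wide; open, the fingers measure 128 mm over their backs; the gripper's body (75 mm by 188 mm) begins 65 mm behind the grasp point.
Start: joints at [1.091, 0.615, -0.013, 1.423, 0.008, 1.103, -0.04], TCP at [0.284, -0.584, 0.219] pointing down, gripper open.
Joint ranges: [-3.12, 3.12], [-0.3, 2.06], [-1.34, 1.32], [0.26, 2.42], [-1.36, 4.5], [0.01, 1.98], [-2.84, 2.84]. Speed limits (rad/s): [2.79, 2.79, 3.14, 3.14, 3.14, 3.14, 3.14].

### API

Orientations are given as a 3x3 rotation matrix whose columns are the frame's x, y, z axes.
In Python, from plant import bot gives the robot as it stands.
- The arm moves only by the tool play_rows, never from a script. Its argument "increments" is a list of rows, each an object of numbers: "tx", "ty", "tz": the shift along the tool's x, y, z in m; "rx", "ry", "rz": the turn, a rotation vector about the tool's x, y, z in degrees; "claw": the gripper command: -1 is fully open, 1 is shut, values between are in proportion. A call has 1 to 12 rows; each row shifts and turns the commanded pose from where the row before left it, along the tool's axes as they then stand; what a row does not reach is not made up. A row lasts 1/8 s, in which the tool goes at most 62.5 mm and 10.7 degrees, less where a joint would pass 70% of its speed; a pose out of reach is approached as far as the arm can. A call with a gripper value outside its range is refused whole. The fingers move at their own pace and stop on an object; the grip force is fixed at half the most. Time passes only in rows, so rows that do not move let the fingers close. It gives the time, the measured TCP pose, the force, the opening and the grip force at its end, in the units of the state.
- bot.sense(): the state, without advancing time (a new reading comes with each control period).
- bot.get_image(name): name is "side" or "top" or "wrist"; returns the picture (400x640x3 uint8, red, green, blue); there is no depth.
- bot.get_calibration(name): a dict with "intrinsics" (3x3 intrinsics, pixels), "camera_from_world" (4x4, takes a point from world to camera coordinates). Camera axes: x right, y up, looking along -z (the intrinsics and any distortion apply to the point x, -y, -z); pixel columns grow to the right and rows downward; lengths in m; the calibration is good to about 2 mm. A picture is of the moment at which its call begins: read the wrist's pose just before it. get_calibration takes no time and is no camera call; for the wrist camera it gives the pose at the moment of the call.
- bot.finish_job(): hands the job in; it is judged then, once.
The state is a dict: "time": time; "joints": joint angles; "qd": joint speeds; "tau": joint torques, N m; "tcp_pos": TCP position; "tcp_rot": TCP orientation; "contact_force": force on the tool from outside, world axes, zero at the start; "torque": the same for the moment, N m; "finger_gap": finger opening in m; "grasp_force": force on a finger pad.
Only numpy, scipy, OpenCV 4.12 (cv2) and the standard library are available. Lean on these libraries where they do the work, as an engineer would, in place of code of your own. Each camera call takes 0.05 s, during which the arm holds its last target. There are 200 camera calls.

## Working session

There is one attempt and no reset: what is moved stays moved. The work goes in short steps, Python scripts to look and compute and a tool call to move; the robot and the scene stay as the last step left them, time stands still between calls to the robot, and variables do not carry over. Pictures are saved under pics/ and viewed, at most 10 in all, crops included, and the job is handed in when it is done.

Besides the shell and the picture viewer there is one more tool, called after "Request:" in YAML: its name, and indented under it one key for each argument. play_rows: Moves the arm, as the interface text tells. Its arguments: {"type":"object","properties":{"increments":{"type":"array"}},"required":["increments"]}

```bash
mkdir -p pics; ls; python3 - <<'E'
from plant import bot
import cv2,numpy as np
s=bot.sense();print(s['time'],s['tcp_pos'],s['tcp_rot'],s['finger_gap'])
for n in('top','side'):
    c=bot.get_calibration(n);print(n,c)
    cv2.imwrite(f'pics/{n}0.png',bot.get_image(n)[:,:,::-1])
E
```

```text
pics
0.0 [ 0.28403127 -0.58375605  0.21749883] [[ 8.99194955e-01  4.37546702e-01 -1.14753796e-03]
 [ 4.37548206e-01 -8.99192039e-01  2.29025517e-03]
 [-2.97634022e-05 -2.56148907e-03 -9.99996719e-01]] 0.09274337872903941
top {'intrinsics': array([[404.10400423,   0.        , 315.11084467],
       [  0.        , 404.10400423, 195.118842  ],
       [  0.        ,   0.        ,   1.        ]]), 'camera_from_world': array([[-0.00947843, -0.99994189,  0.00513572,  0.01905439],
       [ 0.98767242, -0.00855937,  0.15630073, -0.57933926],
       [-0.15624769,  0.0065539 ,  0.98769616, -0.6780352 ],
       [ 0.        ,  0.        ,  0.        ,  1.        ]])}
side {'intrinsics': array([[390.10455568,   0.        , 316.56686092],
       [  0.        , 390.10455568, 202.39868965],
       [  0.        ,   0.        ,   1.        ]]), 'camera_from_world': array([[ 0.92403091, -0.38230909,  0.00257404, -0.51560835],
       [ 0.23559291,  0.5746985 ,  0.78372037, -0.22266339],
       [-0.30110272, -0.72357542,  0.62110849, -0.51951598],
       [ 0.        ,  0.        ,  0.        ,  1.        ]])}
```

View pics/top0.png

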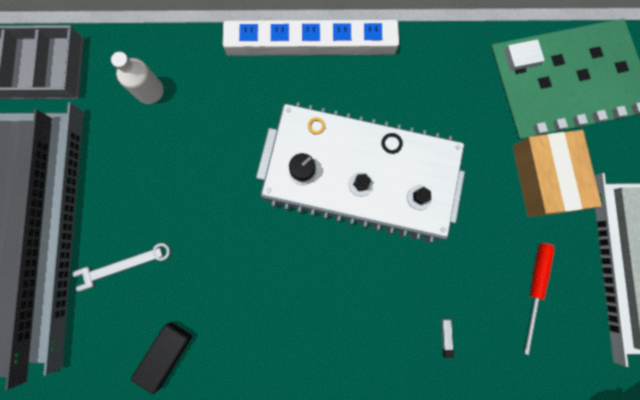

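View pics/side0.png

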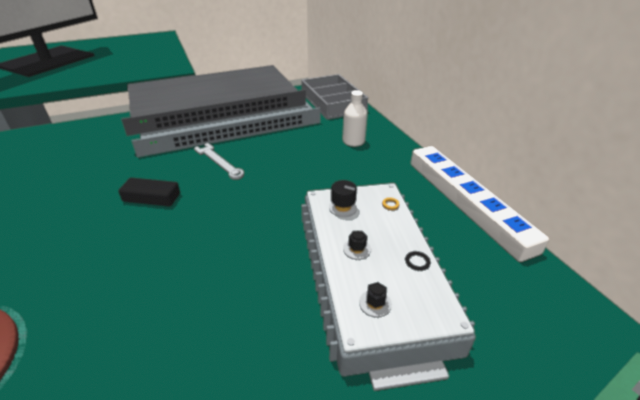

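Top view: the knurled cap is at about (302,167), its grey line points up and right, and the glands are at (362,183) and (422,196). Side view: the cap is at (344,194), with the glands at (358,241) and (376,294). I'll triangulate all three from blob centroids.

```bash
cat > h.py <<'E'
import cv2,numpy as np
def ray(c,px):
    K=c['intrinsics'];T=c['camera_from_world'];R=T[:3,:3]
    d=np.linalg.inv(K)@[px[0],px[1],1];d=R.T@(d*[1,-1,-1])
    return -R.T@T[:3,3],d/np.linalg.norm(d)
def onplane(c,px,z):
    o,d=ray(c,px);return o+d*(z-o[2])/d[2]
def tri(r):
    A=sum(np.eye(3)-np.outer(d,d) for o,d in r);b=sum((np.eye(3)-np.outer(d,d))@o for o,d in r)
    p=np.linalg.solve(A,b);return p,[np.linalg.norm(np.cross(p-o,d)) for o,d in r]
def blob(im,px,th=70):
    m=(im.max(2)<th).astype(np.uint8)
    n,l,st,ce=cv2.connectedComponentsWithStats(m)
    i=min((i for i in range(1,n) if st[i,4]>30),key=lambda i:np.hypot(*(ce[i]-px)))
    x,y,w,h=st[i,:4];return ce[i],st[i]
E
python3 - <<'E'
from plant import bot
import cv2,numpy as np
from h import *
C={n:bot.get_calibration(n) for n in('top','side')}
I={n:cv2.imread(f'pics/{n}0.png') for n in C}
for nm,a,b in(('cap',(302,167),(344,194)),('g1',(362,183),(358,241)),('g2',(422,196),(376,294))):
    pa,sa=blob(I['top'],a);pb,sb=blob(I['side'],b)
    print(nm,pa,sa,pb,sb,tri([ray(C['top'],pa),ray(C['side'],pb)]),onplane(C['top'],pa,.092))
for p in((302,166),(312,156)):print(onplane(C['top'],p,.106))
s=bot.sense();print(s['time'])
E
```

```text
cap [301.63354037 167.8115942 ] [290 154  25  27 483] [342.87712665 193.60491493] [331 180  25  27 529] (array([0.62074762, 0.03613111, 0.09014993]), [np.float64(0.001253482507996941), np.float64(0.0012534825079969097)]) [0.619102   0.03646172 0.092     ]
g1 [361.84444444 182.05      ] [354 175  16  15 180] [357.27372263 241.05474453] [349 232  17  19 274] (array([ 0.5973371 , -0.06691193,  0.0771606 ]), [np.float64(0.0008100206923985906), np.float64(0.0008100206923987217)]) [ 0.59372733 -0.06478643  0.092     ]
g2 [421.61052632 195.53684211] [414 188  16  16 190] [376.18256131 295.09264305] [367 283  19  25 367] (array([ 0.57316227, -0.1688497 ,  0.07711084]), [np.float64(0.00102663027486655), np.float64(0.001026630274866316)]) [ 0.56987724 -0.16437984  0.092     ]
[0.6189711  0.03546575 0.106     ]
[0.63587821 0.01875028 0.106     ]
0.1
```

The cap is at about (0.620, 0.036), mid-height z ≈ 0.091. It is 106 mm from the nearest gland, which fits the 105 mm spacing. Next I'll move above it.

Request:
play_rows:
  increments:
    - {"tx": 0.0478, "ty": -0.0342, "claw": -1}
    - {"tx": 0.0478, "ty": -0.0342, "claw": -1}
    - {"tx": 0.0478, "ty": -0.0342, "claw": -1}
    - {"tx": 0.0478, "ty": -0.0342, "claw": -1}
    - {"tx": 0.0478, "ty": -0.0342, "claw": -1}
    - {"tx": 0.0478, "ty": -0.0342, "claw": -1}
    - {"tx": 0.0478, "ty": -0.0342, "claw": -1}
    - {"tx": 0.0478, "ty": -0.0342, "claw": -1}
    - {"tx": 0.0478, "ty": -0.0342, "claw": -1}
    - {"tx": 0.0478, "ty": -0.0342, "claw": -1}
    - {"tx": 0.0478, "ty": -0.0342, "claw": -1}
    - {"tx": 0.0478, "ty": -0.0342, "claw": -1}

```text
$.increments[0]: bad value
```

Request:
play_rows:
  increments:
    - {"rz": -10, "claw": -1}
    - {"rz": -10, "claw": -1}
    - {"rz": -10, "claw": -1}
    - {"rz": -10, "claw": -1}
    - {"rz": -10, "claw": -1}
    - {"rz": -10, "claw": -1}
    - {"rz": -10, "claw": -1}
    - {"rz": -10, "claw": -1}
    - {"rz": -10, "claw": -1}
    - {"rz": -10, "claw": -1}
    - {"rz": -10, "claw": -1}
    - {"claw": -1}

```text
$.increments[0]: bad value
```

```bash
python3 - <<'E'
from plant import bot
import cv2,numpy as np
from h import *
s=bot.sense();print(s['time'],s['tcp_pos'],s['tcp_rot'],s['joints'])
c=bot.get_calibration('wrist');im=bot.get_image('wrist')[:,:,::-1].copy();cv2.imwrite('pics/w1.png',im)
K=c['intrinsics'];T=c['camera_from_world'];p=T[:3,:3]@[.620,.036,.108]+T[:3,3];q=K@(p*[1,-1,-1]);print(q[:2]/q[2],K[0,0],T.round(3))
E
```

```text
0.1 [ 0.28411387 -0.58386244  0.21760476] [[ 8.99173460e-01  4.37591235e-01 -1.00038851e-03]
 [ 4.37592378e-01 -8.99171198e-01  2.01691172e-03]
 [-1.69376462e-05 -2.25131588e-03 -9.99997466e-01]] [ 1.09145103  0.6158385  -0.01263407  1.42468372  0.00810107  1.10337175
 -0.04040589]
[ -931.86001768 -1495.30515261] 360.2905679831173 [[ 0.438 -0.899 -0.002 -0.649]
 [ 0.858  0.419 -0.297  0.036]
 [ 0.268  0.129  0.955 -0.392]
 [ 0.     0.     0.     1.   ]]
```

View pics/w1.png

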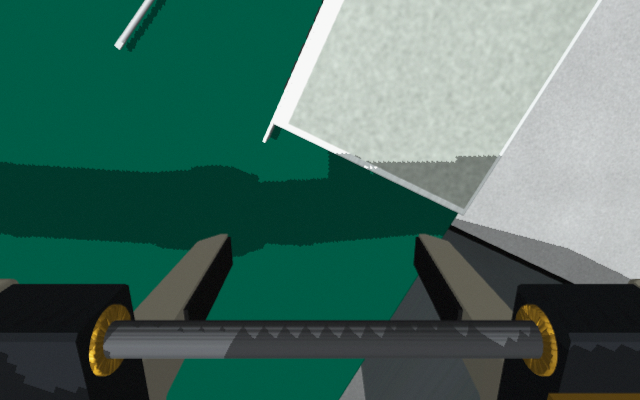

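Both moves were refused, so each row probably needs all seven fields. The wrist view shows a pale equipment case up and right, with its edge from (270,135) to (460,215). I'll lift first to clear it.

Request:
play_rows:
  increments:
    - {"tx": 0, "ty": 0, "tz": -0.03, "rx": 0, "ry": 0, "rz": 0, "claw": -1}
    - {"tx": 0, "ty": 0, "tz": -0.03, "rx": 0, "ry": 0, "rz": 0, "claw": -1}

```text
time: 0.4
tcp_pos: [0.2841, -0.584, 0.2785]
tcp_rot: [[0.899, 0.438, -0.001], [0.438, -0.899, 0.002], [-0.0, -0.002, -1.0]]
contact_force: [0.3, -0.8, -0.1]
finger_gap: 0.0931
grasp_force: 0.0
```

Request:
play_rows:
  increments:
    - {"tx": 0.0478, "ty": -0.0342, "tz": 0, "rx": 0, "ry": 0, "rz": 0, "claw": -1}
    - {"tx": 0.0478, "ty": -0.0342, "tz": 0, "rx": 0, "ry": 0, "rz": 0, "claw": -1}
    - {"tx": 0.0478, "ty": -0.0342, "tz": 0, "rx": 0, "ry": 0, "rz": 0, "claw": -1}
    - {"tx": 0.0478, "ty": -0.0342, "tz": 0, "rx": 0, "ry": 0, "rz": 0, "claw": -1}
    - {"tx": 0.0478, "ty": -0.0342, "tz": 0, "rx": 0, "ry": 0, "rz": 0, "claw": -1}
    - {"tx": 0.0478, "ty": -0.0342, "tz": 0, "rx": 0, "ry": 0, "rz": 0, "claw": -1}
    - {"tx": 0.0478, "ty": -0.0342, "tz": 0, "rx": 0, "ry": 0, "rz": 0, "claw": -1}
    - {"tx": 0.0478, "ty": -0.0342, "tz": 0, "rx": 0, "ry": 0, "rz": 0, "claw": -1}
    - {"tx": 0.0478, "ty": -0.0342, "tz": 0, "rx": 0, "ry": 0, "rz": 0, "claw": -1}
    - {"tx": 0.0478, "ty": -0.0342, "tz": 0, "rx": 0, "ry": 0, "rz": 0, "claw": -1}
    - {"tx": 0.0478, "ty": -0.0342, "tz": 0, "rx": 0, "ry": 0, "rz": 0, "claw": -1}
    - {"tx": 0.0478, "ty": -0.0342, "tz": 0, "rx": 0, "ry": 0, "rz": 0, "claw": -1}

```text
time: 1.9
tcp_pos: [0.6211, 0.037, 0.2784]
tcp_rot: [[0.899, 0.437, -0.0], [0.437, -0.899, -0.0], [-0.001, 0.0, -1.0]]
contact_force: [0.5, -0.6, 0.6]
finger_gap: 0.0932
grasp_force: 0.0
```

Request:
play_rows:
  increments:
    - {"tx": 0, "ty": 0, "tz": 0, "rx": 0, "ry": 0, "rz": -10, "claw": -1}
    - {"tx": 0, "ty": 0, "tz": 0, "rx": 0, "ry": 0, "rz": -10, "claw": -1}
    - {"tx": 0, "ty": 0, "tz": 0, "rx": 0, "ry": 0, "rz": -10, "claw": -1}
    - {"tx": 0, "ty": 0, "tz": 0, "rx": 0, "ry": 0, "rz": -10, "claw": -1}
    - {"tx": 0, "ty": 0, "tz": 0, "rx": 0, "ry": 0, "rz": -10, "claw": -1}
    - {"tx": 0, "ty": 0, "tz": 0, "rx": 0, "ry": 0, "rz": -10, "claw": -1}
    - {"tx": 0, "ty": 0, "tz": 0, "rx": 0, "ry": 0, "rz": -10, "claw": -1}
    - {"tx": 0, "ty": 0, "tz": 0, "rx": 0, "ry": 0, "rz": -10, "claw": -1}
    - {"tx": 0, "ty": 0, "tz": 0, "rx": 0, "ry": 0, "rz": -10, "claw": -1}
    - {"tx": 0, "ty": 0, "tz": 0, "rx": 0, "ry": 0, "rz": -10, "claw": -1}
    - {"tx": 0, "ty": 0, "tz": 0, "rx": 0, "ry": 0, "rz": -10, "claw": -1}
    - {"tx": 0, "ty": 0, "tz": 0, "rx": 0, "ry": 0, "rz": 0, "claw": -1}

```text
time: 3.4
tcp_pos: [0.6204, 0.0351, 0.2781]
tcp_rot: [[-0.717, 0.697, -0.001], [0.697, 0.717, 0.0], [0.001, -0.001, -1.0]]
contact_force: [-0.4, 0.0, -0.4]
finger_gap: 0.0931
grasp_force: 0.0
```

```bash
python3 - <<'E'
from plant import bot
import cv2,numpy as np
from h import *
s=bot.sense();print(s['time'],s['tcp_pos'],s['tcp_rot'],s['joints'])
c=bot.get_calibration('wrist');im=bot.get_image('wrist')[:,:,::-1].copy();cv2.imwrite('pics/w2.png',im)
K=c['intrinsics'];T=c['camera_from_world'];p=T[:3,:3]@[.620,.036,.108]+T[:3,3];q=K@(p*[1,-1,-1]);print(q[:2]/q[2])
E
```

```text
3.4 [0.62040288 0.03514118 0.27811463] [[-7.17032222e-01  6.97039119e-01 -1.12180564e-03]
 [ 6.97039328e-01  7.17032851e-01  2.57382556e-04]
 [ 9.83777204e-04 -5.97391061e-04 -9.99999338e-01]] [ 0.26675771  0.587364   -0.63343556  1.40800818  0.35103845  1.26090651
  0.40603611]
[323.70602737 169.67341417]
```

View pics/w2.png

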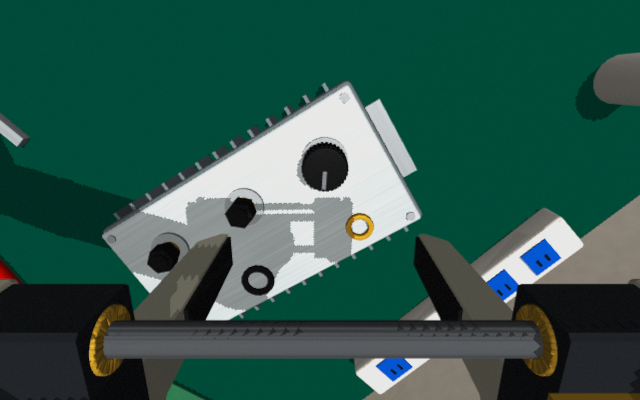

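The wrist view shows the cap's top centred at about (325,168), against a predicted (324,170), so the position holds to about 1–2 mm. Descending and gripping now.

Request:
play_rows:
  increments:
    - {"tx": 0, "ty": 0.0005, "tz": 0.04, "rx": 0, "ry": 0, "rz": 0, "claw": -1}
    - {"tx": 0, "ty": 0, "tz": 0.04, "rx": 0, "ry": 0, "rz": 0, "claw": -1}
    - {"tx": 0, "ty": 0, "tz": 0.04, "rx": 0, "ry": 0, "rz": 0, "claw": -1}
    - {"tx": 0, "ty": 0, "tz": 0.04, "rx": 0, "ry": 0, "rz": 0, "claw": -1}
    - {"tx": 0, "ty": 0, "tz": 0.03, "rx": 0, "ry": 0, "rz": 0, "claw": -1}
    - {"tx": 0, "ty": 0, "tz": 0.014, "rx": 0, "ry": 0, "rz": 0, "claw": -1}
    - {"tx": 0, "ty": 0, "tz": 0, "rx": 0, "ry": 0, "rz": 0, "claw": -1}

```text
time: 4.32
tcp_pos: [0.6207, 0.0359, 0.0742]
tcp_rot: [[-0.718, 0.696, -0.001], [0.696, 0.718, -0.0], [0.001, -0.001, -1.0]]
contact_force: [0.2, 0.0, 0.3]
finger_gap: 0.0928
grasp_force: 0.0
```

Request:
play_rows:
  increments:
    - {"tx": 0, "ty": 0, "tz": 0, "rx": 0, "ry": 0, "rz": 0, "claw": 1}
    - {"tx": 0, "ty": 0, "tz": 0, "rx": 0, "ry": 0, "rz": 0, "claw": 1}
    - {"tx": 0, "ty": 0, "tz": 0, "rx": 0, "ry": 0, "rz": 0, "claw": 1}
    - {"tx": 0, "ty": 0, "tz": 0, "rx": 0, "ry": 0, "rz": 0, "claw": 1}
    - {"tx": 0, "ty": 0, "tz": 0, "rx": 0, "ry": 0, "rz": 0, "claw": 1}
    - {"tx": 0, "ty": 0, "tz": 0, "rx": 0, "ry": 0, "rz": 0, "claw": 1}

```text
time: 5.08
tcp_pos: [0.6215, 0.0364, 0.0748]
tcp_rot: [[-0.719, 0.695, 0.001], [0.695, 0.719, 0.001], [-0.0, 0.002, -1.0]]
contact_force: [-0.1, 0.8, -0.2]
finger_gap: 0.0435
grasp_force: 30.0
```

Gripped at 43.5 mm, as expected for the 44 mm cap. Turning clockwise while following the thread down.

Request:
play_rows:
  increments:
    - {"tx": 0, "ty": 0, "tz": 0.0004, "rx": 0, "ry": 0, "rz": 6, "claw": 1}
    - {"tx": 0, "ty": 0, "tz": 0.0004, "rx": 0, "ry": 0, "rz": 6, "claw": 1}
    - {"tx": 0, "ty": 0, "tz": 0.0004, "rx": 0, "ry": 0, "rz": 6, "claw": 1}
    - {"tx": 0, "ty": 0, "tz": 0.0004, "rx": 0, "ry": 0, "rz": 6, "claw": 1}
    - {"tx": 0, "ty": 0, "tz": 0.0004, "rx": 0, "ry": 0, "rz": 6, "claw": 1}
    - {"tx": 0, "ty": 0, "tz": 0.0004, "rx": 0, "ry": 0, "rz": 6, "claw": 1}
    - {"tx": 0, "ty": 0, "tz": 0.0004, "rx": 0, "ry": 0, "rz": 6, "claw": 1}
    - {"tx": 0, "ty": 0, "tz": 0.0004, "rx": 0, "ry": 0, "rz": 6, "claw": 1}
    - {"tx": 0, "ty": 0, "tz": 0.0004, "rx": 0, "ry": 0, "rz": 6, "claw": 1}

```text
time: 6.2
tcp_pos: [0.6215, 0.0365, 0.0715]
tcp_rot: [[0.142, 0.99, 0.001], [0.99, -0.142, 0.001], [0.001, 0.001, -1.0]]
contact_force: [0.7, -0.3, 1.1]
finger_gap: 0.0436
grasp_force: 30.0
```

```bash
python3 - <<'E'
from plant import bot
s=bot.sense();print(s['time'],s['tcp_pos'],s['tcp_rot'][:,1],s['joints'],s['contact_force'],s['torque'],s['grasp_force'])
E
```

```text
6.2 [0.62153054 0.03646127 0.07148173] [ 0.9898131  -0.14236697  0.00129642] [ 0.06969017  0.75051584 -0.27545793  1.65446672  0.26839102  0.77245901
 -0.47120419] [ 0.69990692 -0.33532288  1.08412359] [ 0.07980754 -0.155104    0.20253397] 29.996938705444336
```

Request:
play_rows:
  increments:
    - {"tx": 0, "ty": 0, "tz": 0.0002, "rx": 0, "ry": 0, "rz": 3, "claw": 1}
    - {"tx": 0, "ty": 0, "tz": 0.0002, "rx": 0, "ry": 0, "rz": 3, "claw": 1}
    - {"tx": 0, "ty": 0, "tz": 0.0002, "rx": 0, "ry": 0, "rz": 3, "claw": 1}
    - {"tx": 0, "ty": 0, "tz": 0, "rx": 0, "ry": 0, "rz": 0, "claw": 1}

```text
time: 6.7
tcp_pos: [0.6217, 0.0368, 0.0711]
tcp_rot: [[0.29, 0.957, 0.002], [0.957, -0.29, 0.0], [0.001, 0.002, -1.0]]
contact_force: [0.9, 0.6, 2.5]
finger_gap: 0.0434
grasp_force: 30.0
```

```bash
python3 - <<'E'
from plant import bot
s=bot.sense();print(s['time'],s['tcp_pos'],s['tcp_rot'][:,1],s['contact_force'],s['torque'],s['grasp_force'])
E
```

```text
6.7 [0.62166263 0.03681567 0.07113415] [ 0.95713511 -0.28963655  0.00174654] [0.93245903 0.64165003 2.48743039] [ 0.14495817 -0.17850064  0.56733161] 30.000594556331635
```

Request:
play_rows:
  increments:
    - {"tx": 0, "ty": 0, "tz": 0.0002, "rx": 0, "ry": 0, "rz": 3, "claw": 1}
    - {"tx": 0, "ty": 0, "tz": 0.0001, "rx": 0, "ry": 0, "rz": 3, "claw": 1}
    - {"tx": 0, "ty": 0, "tz": 0, "rx": 0, "ry": 0, "rz": 2, "claw": 1}
    - {"tx": 0, "ty": 0, "tz": 0, "rx": 0, "ry": 0, "rz": 0, "claw": 1}

```text
time: 7.2
tcp_pos: [0.6215, 0.0361, 0.0709]
tcp_rot: [[0.422, 0.906, 0.001], [0.906, -0.422, 0.0], [0.001, 0.001, -1.0]]
contact_force: [0.1, 0.9, 5.5]
finger_gap: 0.0436
grasp_force: 30.0
```

```bash
python3 - <<'E'
from plant import bot
s=bot.sense();print(s['time'],s['tcp_pos'],s['tcp_rot'][:,1],s['contact_force'],s['torque'],s['grasp_force'])
E
```

```text
7.2 [0.62146102 0.036146   0.07093545] [ 0.90646231 -0.42228508  0.00118239] [0.10627865 0.85396261 5.4744267 ] [ 0.06415777 -0.00913039  0.60773398] 30.001087188720703
```

The torque rose from 0.2 to 0.6 N m and levelled off, so the cap is on its stop. Releasing and lifting straight up.

Request:
play_rows:
  increments:
    - {"tx": 0, "ty": 0, "tz": 0, "rx": 0, "ry": 0, "rz": 0, "claw": -1}
    - {"tx": 0, "ty": 0, "tz": 0, "rx": 0, "ry": 0, "rz": 0, "claw": -1}
    - {"tx": 0, "ty": 0, "tz": 0, "rx": 0, "ry": 0, "rz": 0, "claw": -1}
    - {"tx": 0, "ty": 0, "tz": 0, "rx": 0, "ry": 0, "rz": 0, "claw": -1}
    - {"tx": 0, "ty": 0, "tz": 0, "rx": 0, "ry": 0, "rz": 0, "claw": -1}
    - {"tx": 0, "ty": 0, "tz": -0.03, "rx": 0, "ry": 0, "rz": 0, "claw": -1}
    - {"tx": 0, "ty": 0, "tz": -0.04, "rx": 0, "ry": 0, "rz": 0, "claw": -1}
    - {"tx": 0, "ty": 0, "tz": -0.05, "rx": 0, "ry": 0, "rz": 0, "claw": -1}
    - {"tx": 0, "ty": 0, "tz": -0.05, "rx": 0, "ry": 0, "rz": 0, "claw": -1}
    - {"tx": 0, "ty": 0, "tz": -0.034, "rx": 0, "ry": 0, "rz": 0, "claw": -1}
    - {"tx": 0, "ty": 0, "tz": 0, "rx": 0, "ry": 0, "rz": 0, "claw": -1}

```text
time: 8.57
tcp_pos: [0.6226, 0.0363, 0.2776]
tcp_rot: [[0.424, 0.906, 0.007], [0.906, -0.424, 0.001], [0.004, 0.006, -1.0]]
contact_force: [-0.2, 0.0, 0.2]
finger_gap: 0.0932
grasp_force: 0.0
```

```bash
python3 - <<'E'
from plant import bot
import cv2,numpy as np
from h import *
def line(im,c,px,r,z):
    g=im.max(2).astype(int);Y,X=np.mgrid[:400,:640];m=(np.hypot(X-px[0],Y-px[1])<r)&(g>85)
    xs=X[m];ys=Y[m];w=onplane(c,(xs.mean(),ys.mean()),z);o=onplane(c,px,z);d=w-o
    return m.sum(),(xs.mean(),ys.mean()),np.degrees(np.arctan2(d[1],d[0]))
c=bot.get_calibration('wrist');im=bot.get_image('wrist')[:,:,::-1].copy();cv2.imwrite('pics/w3.png',im)
K=c['intrinsics'];T=c['camera_from_world'];p=T[:3,:3]@[.6208,.0362,.104]+T[:3,3];q=K@(p*[1,-1,-1]);q=q[:2]/q[2];print(q)
print(line(im,c,q,18,.104))
s=bot.sense();print(s['time'],s['tcp_pos'],s['finger_gap'])
E
```

```text
[320.53511268 170.29312096]
(np.int64(71), (np.float64(321.80281690140845), np.float64(179.73239436619718)), np.float64(-107.6941262984812))
8.625 [0.62123206 0.03597907 0.27512223] 0.09313138764463606
```

View pics/w3.png

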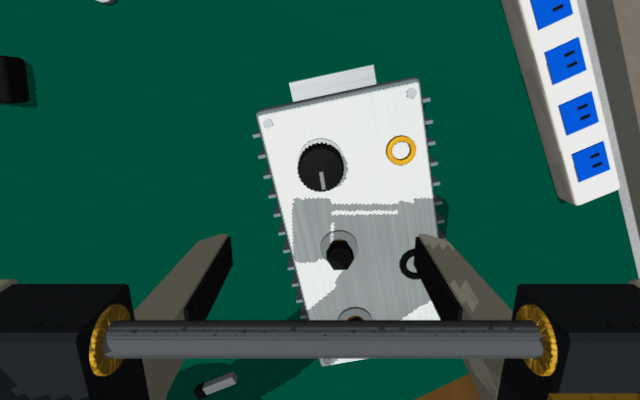

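The line has turned from about -45° to -108°, roughly 63° clockwise, while the tool turned 71°. The grip therefore slipped at the hard stop. The wrist view shows the cap at (321,168) with the line pointing down, the glands still in place and the gripper clear.

```bash
python3 -c "
from plant import bot
print(bot.finish_job())"
```

```text
the job is handed in; nothing more can be done
None
```

I screwed the cap down about 63° clockwise until the torque showed it had hit its stop, released it, left both glands alone, and handed the job in at about 8.6 s; no verdict was returned.

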